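Walk the small safe home into its anchor bracket

TASK

Take the glue stick out of the safe's anchor bracket and stand it upright on the yellow notebook that lies in front of the laptop stand. Then push the heavy safe along the desk into the bracket until it bears squarely and firmly against the back stop: push gently (never above 25 N) on its two black corner posts in turn so that it does not slew and jam, keep it flat on the desk, do not touch the grey keypad door between the posts, and leave the stapler and the torch where they are.

Things in the scene. Friction and masses are not known exactly. Their poses are not given: they have to be found in the camera images.
- safe: small dark steel safe, 130 (its x, depth) x 200 (y, width) x 90 mm high, 1.0 to 1.7 kg, loose; origin under its centre; +x is the way it must go, -x its keypad front, towards the robot. Slides under a push of 4 to 12 N; pushed faster than about 35 mm/s it may strike the rails with over 25 N. Starts in the bracket's flared mouth, 85 to 96 mm short of the stop, up to 4 mm off-centre and 0.07 rad askew
- post_left (a point): point on the safe's front (pushing) face, middle of the left (+y) black corner post, 40 mm above the desk; axes as the safe's. The post is 28 mm wide, 88 mm high and stands 16 mm out beyond the flat of the keypad door (5 mm beyond the door's knob)
- post_right (a point): the same on the right (-y) post; the two points are 172 mm apart
- nose_left (a point): point on the safe's leading face (+x), 86 mm left of its middle, 20 mm above the desk
- nose_right (a point): the same, 86 mm right of the middle
- door_panel: grey keypad door with a round knob, 138 mm wide, filling the front of the safe between the posts, set back from them; must not be touched; origin at its centre
- bracket: fixed grey steel U-shaped anchor bracket on the desk; origin at desk level at the middle of the inner face of its back stop; its mouth opens along its -x. Two side rails 10 mm thick, 40 mm high and 70 mm long, 208 mm apart inside (4 mm play on each side of the safe), then 22 mm of outward flare; the safe jams between them if it is driven on one corner only. About 60 mm (38 mm beyond the flare) of the safe's depth stays outside the rails when home
- stop: fixed back stop of the bracket, a rigid cross plate 12 mm thick and 45 mm high; origin at desk level at the middle of its inner face, +x away from the mouth
- glue_mid (a point): centre of the glue stick, white with a red band, 26 mm in diameter and 90 mm tall, that stands upright inside the bracket (35 to 50 mm from the stop, up to 60 mm off its middle); its z axis is its long axis
- pad_top (a point): centre of the top face of the yellow notebook, 185 (its x) x 258 (its y) mm, 19 mm thick, lying on the desk right of the safe, in front of the laptop stand (not the like one at the far wall)
- staple: blue stapler, 132 mm long, bystander; origin under its centre
- torch: dark torch standing upright, 92 mm tall, bystander; origin under its centre
Mind the look-alikes: they are no part of the job. Leave any purple look-alike of the part that bears glue_mid alone.

How it is judged:
By the outcome, as a careful person would: the job done as asked, in the order asked, and still so for the second after the job is handed in, with the robot touching nothing.
It also fails if it takes over 72 s, if anything falls off the work surface, if the arm or the gripper's body presses on something with over 40 N, if the wrist force passes 120 N, or if a joint passes its speed limit or range.

ROBOT

A 6-joint arm with a two-finger parallel gripper is mounted at the origin on a cart in front of the work surface, level with it; the furniture and walls round the work are solid. World frame = base frame: x ahead of the robot, y to its left, z up, the work surface at z = 0. Lengths are in m, angles in rad, forces in N, time in s.
With the tool pointing down it reaches from about 0.375 to 0.975 m from the base axis. Payload 3.8 kg.
Tool frame: the origin (TCP) lies midway between the tips of the shut fingers; the grasp point (between the pads) lies 19 mm behind it; z points along the fingers, y is the line along which they close (so a half turn about z gives the same grasp; the last joint's range is limited). The gripper opens to 85 mm and grips with 20 to 120 N. Pads are 22 mm wide; open, the fingers measure 114 mm over their backs; the gripper's body (76 mm by 85 mm) begins 54 mm behind the grasp point. The pads swing forward as they close: fully open they stand 13 mm farther back than shut.
Start: joints at [-1.265, 0.264, 1.604, -0, 1.274, -0.037], TCP at [0.227, -0.636, 0.231] pointing down, gripper open.
Joint ranges: [-2.63, 2.63], [-0.94, 2.18], [0.31, 2.57], [-1.31, 4.45], [0, 2.66], [-2.55, 2.55]. Speed limits (rad/s): [2.57, 2.57, 3.14, 3.14, 3.14, 3.14].

INTERFACE

Orientations are given as a rotation vector (axis times angle).
In Python, from workcell import sensors, viewer, job gives the robot as it stands.
- The arm moves only by the shell command python3 -m inch 'ROWS' [FORCE]. ROWS is JSON, one flat list of numbers, 7 for each row, row after row: the shift along the tool's x, y, z in mm, then the turn, a rotation vector about the tool's x, y, z in degrees, then the finger opening in mm, from 0 to 85.4. A call has exactly 8 rows; each row shifts and turns the commanded pose from where the row before left it, along the tool's axes as they then stand; what a row does not reach is not made up. A row lasts 1/10 s, in which the tool goes at most 50 mm and 8.59 degrees, less where a joint would pass 70% of its speed; a pose out of reach is approached as far as the arm can. A call is refused whole if a number of a shift passes 50 or a number of a turn 8.59, either way. A call with a gripper value outside its range is refused whole. The fingers move at their own pace and stop on an object; FORCE is the grip in N (left out, the last holds). Time passes only in rows, so rows that do not move let the fingers close, or fill a call up. It gives the time, the measured TCP pose, the force, the opening and the grip force at its end, in the units of the state.
- sensors.read_state(): the state, without advancing time (a new reading comes with each control period).
- viewer.read_camera(name): name is "scene" or "top" or "wrist"; returns the picture (420x560x3 uint8, red, green, blue); there is no depth.
- viewer.camera_params(name): a dict with "K" (3x3 intrinsics, pixels), "world_to_cam" (4x4, takes a point from world to camera coordinates). Camera axes: x right, y down, z forward; pixel columns grow to the right and rows downward; lengths in m; the calibration is good to about 2 mm. A picture is of the moment at which its call begins: read the wrist's pose just before it. camera_params takes no time and is no camera call; for the wrist camera it gives the pose at the moment of the call.
- job.finish_job(): hands the job in; it is judged then, once.
The state is a dict: "time": time; "q": joint angles; "joint_vel": joint speeds; "joint_torque": joint torques, N m; "tool_pos": TCP position; "tcp_rot": TCP orientation; "wrist_force": force on the tool from outside, world axes, zero at the start; "torque": the same for the moment, N m; "width": opening from 0.0 (shut) to 1.0 (fully open); "grip_force": force on a finger pad.
Only numpy, scipy, OpenCV 4.12 (cv2) and the standard library are available. Lean on these libraries where they do the work, as an engineer would, in place of code of your own. Each camera call takes 0.05 s, during which the arm holds its last target. There are 200 camera calls.

## Working session

There is one attempt and no reset: what is moved stays moved. The work goes in short steps, Python scripts to look and compute and a shell command to move; the robot and the scene stay as the last step left them, time stands still between calls to the robot, and variables do not carry over. Pictures are saved under pics/ and viewed, at most 10 in all, crops included, and the job is handed in when it is done.

```bash
mkdir -p pics; ls
python3 - <<'E'
from workcell import sensors, viewer
import cv2,json
for n in("scene","top"):
    im=viewer.read_camera(n); cv2.imwrite(f"pics/{n}0.png",cv2.cvtColor(im,cv2.COLOR_RGB2BGR))
    p=viewer.camera_params(n);print(n,p["K"],p["world_to_cam"])
s=sensors.read_state();print(s)
E
```

```text
pics
scene [[475.64245896   0.         277.54040906]
 [  0.         475.64245896 211.44458814]
 [  0.           0.           1.        ]] [[ 0.87265574 -0.48827426  0.00775915 -0.59696751]
 [-0.29666963 -0.54270216 -0.78578718  0.11261055]
 [ 0.38789056  0.6834198  -0.6184483   1.24626582]
 [ 0.          0.          0.          1.        ]]
top [[395.22067645   0.         279.81571428]
 [  0.         395.22067645 205.60387033]
 [  0.           0.           1.        ]] [[-0.0135935  -0.99990497  0.00229335 -0.160443  ]
 [-0.97805992  0.01281962 -0.20792894  0.56926073]
 [ 0.20787979 -0.00506952 -0.97814124  1.09623582]
 [ 0.          0.          0.          1.        ]]
{'time': 0.1, 'q': array([-1.26490114e+00,  2.64680558e-01,  1.60527135e+00, -5.91461102e-06,
        1.27368068e+00, -3.69066704e-02]), 'joint_vel': array([ 0.00085175, -0.00029246, -0.00398165,  0.00074133, -0.00034165,
        0.00177453]), 'joint_torque': array([-5.03190095e-04, -5.16705751e+01, -3.68593168e+01, -2.12027417e-04,
        6.25982400e-03, -2.34563430e-05]), 'tool_pos': array([ 0.22667622, -0.63508988,  0.23006635]), 'tcp_rot': array([-3.09356659e+00, -5.35497215e-01,  4.38183506e-04]), 'wrist_force': array([-0.35418813,  0.1764655 ,  0.30051024]), 'torque': array([-0.00247249,  0.00492713, -0.01933758]), 'grip_force': 0.0, 'width': 1.0023540242364812}
```

View pics/scene0.png

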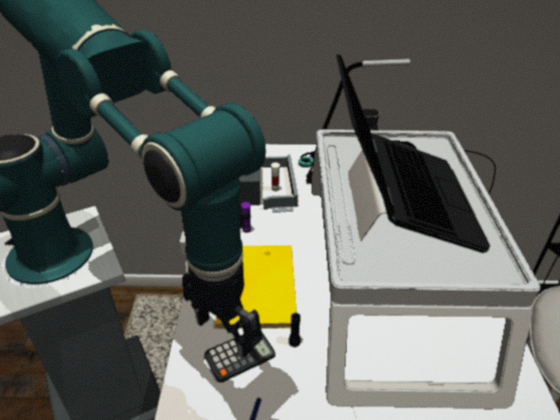

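View pics/top0.png

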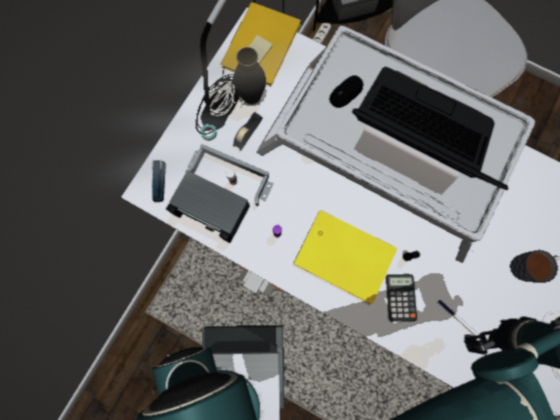

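The scene view shows the notebook, the bracket with the glue stick (275,178), and the purple look-alike (246,216). In the top view the safe is at about (208,205), the bracket behind it, the glue stick at (232,178), the notebook at (345,255), the torch at (410,255) and the stapler at (158,180). I'll enlarge it next.

```bash
cat > h.py <<'E'
import numpy as np,cv2
from workcell import sensors,viewer
from scipy.spatial.transform import Rotation as R
def px2w(n,u,v,z,P=None):
    p=P or viewer.camera_params(n);T=np.array(p["world_to_cam"]);K=np.array(p["K"])
    c=-T[:3,:3].T@T[:3,3];d=T[:3,:3].T@np.linalg.solve(K,[u,v,1.])
    return c+d*(z-c[2])/d[2]
def w2px(n,X,P=None):
    p=P or viewer.camera_params(n);T=np.array(p["world_to_cam"]);K=np.array(p["K"])
    q=K@(T[:3,:3]@np.asarray(X,float)+T[:3,3]);return q[:2]/q[2]
def togo(target,rotvec=None):
    s=sensors.read_state();r=R.from_rotvec(s["tcp_rot"])
    d=r.inv().apply(np.asarray(target)-s["tool_pos"])*1000
    t=(r.inv()*R.from_rotvec(rotvec)).as_rotvec(degrees=True) if rotvec is not None else None
    return d.round(1),t
def show(): 
    s=sensors.read_state();print(round(s["time"],2),s["tool_pos"].round(4),s["tcp_rot"].round(3),s["wrist_force"].round(1),s["width"],s["q"].round(2))
E
python3 - <<'E'
import cv2
im=cv2.imread("pics/top0.png")
cv2.imwrite("pics/c1.png",cv2.resize(im[135:250,145:295],None,fx=5.2,fy=5.2,interpolation=cv2.INTER_CUBIC))
E
```

```text
(no output)
```

View pics/c1.png

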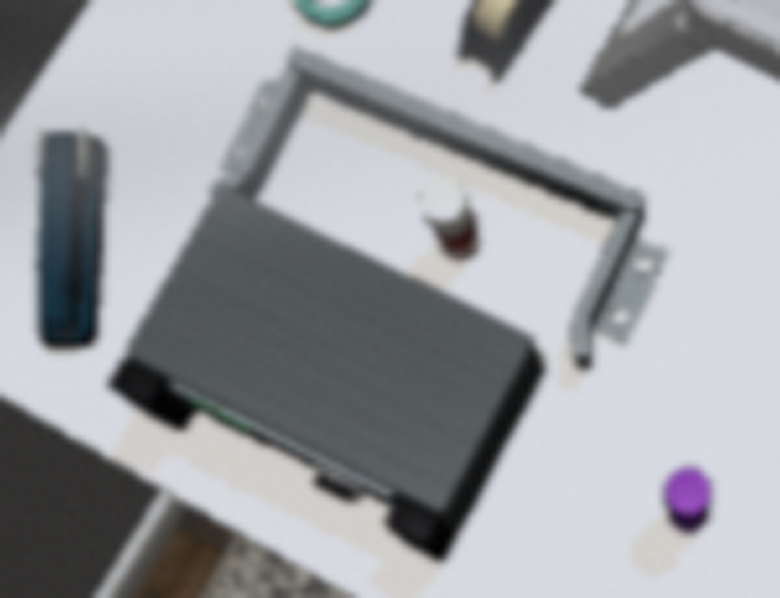

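The enlarged view shows the safe's top corners at about (220,195), (540,345), (445,510) and (130,362) in the crop. The stop's upper edge runs from (295,50) to (643,198), the glue stick's top is at (445,203), and the stapler is left of the safe.

Run:
```python
from h import *
P=viewer.camera_params("top")
f=lambda u,v,z:px2w("top",145+(u+.5)/5.2-.5,135+(v+.5)/5.2-.5,z,P)[:2].round(4)
for n,u,v,z in [("BL",220,195,.09),("BR",538,345,.09),("FR",440,510,.09),("FL",132,362,.09),("postLouter",112,385,.088),("postLin",185,425,.088),("postRin",392,522,.088),("postRout",440,557,.088),
 ("stopOutL",295,50,.045),("stopOutR",643,198,.045),("stopInL",312,95,.045),("stopInR",620,215,.045),("glueTop",443,203,.09),("glueBot",460,250,.003),("purpTop",688,492,.09),("stapler",70,240,.03),("railRend",583,350,.04),("flareL",228,185,.04)]:
    print(n,f(u,v,z))
for n,u,v in[("c1",325,211),("c2",396,252),("c3",372,299),("c4",294,263)]:print(n,px2w("top",u,v,.019,P).round(4))
print("torch",px2w("top",408,256,.05,P))
```

```text
BL [0.6635 0.1001]
BR [ 0.5755 -0.0774]
FR [ 0.4849 -0.0248]
FL [0.5689 0.1449]
postLouter [0.5565 0.1558]
postLin [0.5337 0.115 ]
postRin [0.479  0.0013]
postRout [ 0.4597 -0.0249]
stopOutL [0.7657 0.0698]
stopOutR [ 0.6723 -0.1346]
stopInL [0.7377 0.059 ]
stopInR [ 0.6622 -0.1212]
glueTop [ 0.6573 -0.0242]
glueBot [ 0.654  -0.0239]
purpTop [ 0.4929 -0.1588]
stapler [0.6556 0.2011]
railRend [ 0.5835 -0.0994]
flareL [0.6848 0.1075]
c1 [ 0.5573 -0.3046  0.019 ]
c2 [ 0.4309 -0.5102  0.019 ]
c3 [ 0.2965 -0.4307  0.019 ]
c4 [ 0.4027 -0.2076  0.019 ]
torch [ 0.41621443 -0.53466484  0.05      ]
```

```bash
python3 -m inch '[0,0,-5,0,0,7.4,60, 0,0,-5,0,0,7.4,60, 0,0,-5,0,0,7.4,60, 0,0,-5,0,0,7.4,60, 0,0,0,0,0,7.4,60, 0,0,0,0,0,7.2,60, -2,-41,0,0,0,0,60, -2,-41,0,0,0,0,60]'
python3 -m inch '[-2,-41,0,0,0,0,60, -2,-41,0,0,0,0,60, -2,-41,0,0,0,0,60, -2,-41,0,0,0,0,60, -2,-41,0,0,0,0,60, -2,-41,0,0,0,0,60, -2,-41,0,0,0,0,60, -2,-41,0,0,0,0,60]'
python3 -m inch '[20,-40,0,0,0,0,60, 20,-40,0,0,0,0,60, 20,-40,0,0,0,0,60, 20,-40,0,0,0,0,60, 20,-40,0,0,0,0,60, 20,-40,0,0,0,0,60, 20,-30,0,0,0,0,60, 0,0,0,0,0,0,60]'
python3 - <<'E'
from h import *
show();P=viewer.camera_params("wrist")
im=viewer.read_camera("wrist");cv2.imwrite("pics/w1.png",im[:,:,::-1])
np.save("Pw1.npy",[np.array(P["K"]).tolist()],);np.save("Tw1.npy",P["world_to_cam"])
print(togo([.656,-.024,.041]),w2px("wrist",[.656,-.024,.09],P))
E
```

```text
time: 0.9
tool_pos: [0.257, -0.5589, 0.25]
tcp_rot: [-3.068, 0.671, 0.001]
wrist_force: [0.7, -0.8, -0.6]
width: 0.701
grip_force: 0.0
time: 1.7
tool_pos: [0.3791, -0.2527, 0.2509]
tcp_rot: [-3.069, 0.669, 0.001]
wrist_force: [0.8, -0.3, 0.2]
width: 0.703
grip_force: 0.0
time: 2.5
tool_pos: [0.6213, -0.0642, 0.2501]
tcp_rot: [-3.07, 0.662, 0.0]
wrist_force: [-1.1, 0.1, -0.6]
width: 0.704
grip_force: 0.0
2.5 [ 0.6213 -0.0642  0.2501] [-3.07   0.662  0.   ] [-1.1  0.1 -0.6] 0.7037208869619783 [-0.14  0.16  1.7   0.    1.29  1.85]
(array([ 16.4, -53.1, 209. ]), None) [219.49354747 178.53797087]
```

View pics/w1.png

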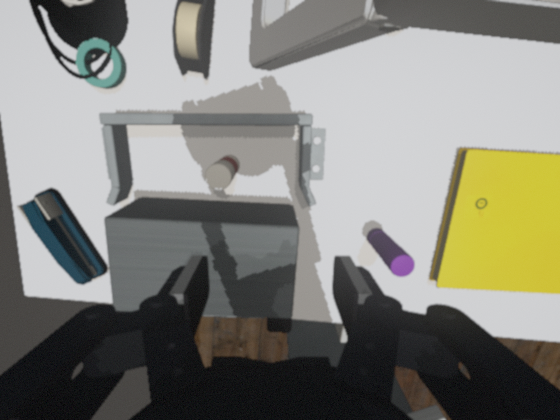

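The wrist view shows the glue stick's top at (221,180), within 2 px of where I predicted it. The stop runs along row 118, the safe's top edge is at about row 222, and the stapler is at (62,235). Next I descend and grasp.

```bash
python3 -m inch '[8,-26,0,0,0,0,60, 7,-26,0,0,0,0,60, 0,0,40,0,0,0,60, 0,0,45,0,0,0,60, 0,0,45,0,0,0,60, 0,0,45,0,0,0,60, 0,0,30,0,0,0,60, 0,0,4,0,0,0,60]'
python3 -m inch '[0,0,0,0,0,0,15, 0,0,0,0,0,0,15, 0,0,0,0,0,0,15, 0,0,0,0,0,0,15, 0,0,0,0,0,0,15, 0,0,0,0,0,0,15, 0,0,-8,0,0,0,15, 0,0,-20,0,0,0,15]' 40
python3 - <<'E'
from h import *
show(); print(togo([.422,-.363,.18]))
E
```

```text
time: 3.35
tool_pos: [0.6481, -0.0267, 0.0367]
tcp_rot: [3.068, -0.669, -0.017]
wrist_force: [-1.0, 0.5, -0.2]
width: 0.704
grip_force: 0.0
time: 4.15
tool_pos: [0.6519, -0.0258, 0.0689]
tcp_rot: [3.069, -0.668, -0.007]
wrist_force: [-0.2, 0.1, -0.1]
width: 0.294
grip_force: 39.7
4.15 [ 0.6519 -0.0258  0.0689] [ 3.069 -0.668 -0.007] [-0.2  0.1 -0.1] 0.2944536722194283 [-0.08  0.36  1.79  0.    0.99  1.92]
(array([ -69.5,  402.4, -110.2]), None)
```

```bash
python3 -m inch '[0,0,-40,0,0,0,15, 0,0,-45,0,0,0,15, -4,20,-25,0,0,0,15, -8,42,0,0,0,0,15, -8,42,0,0,0,0,15, -8,42,0,0,0,0,15, -8,42,0,0,0,0,15, -8,42,0,0,0,0,15]'
python3 -m inch '[-8,42,0,0,0,0,15, -7,42,0,0,0,0,15, -6,42,0,0,0,0,15, -4,30,0,0,0,0,15, 0,16,0,0,0,0,15, 0,0,0,0,0,0,15, 0,0,0,0,0,0,15, 0,0,0,0,0,0,15]'
python3 - <<'E'
from h import *
show(); print(togo([.422,-.363,.0605],[np.pi*np.cos(np.radians(-12.25)),np.pi*np.sin(np.radians(-12.25)),0]))
im=viewer.read_camera("top");cv2.imwrite("pics/t2.png",cv2.resize(im[190:330,260:440],None,fx=4,fy=4,interpolation=cv2.INTER_CUBIC)[:,:,::-1])
E
```

```text
time: 4.95
tool_pos: [0.5171, -0.218, 0.1809]
tcp_rot: [3.07, -0.667, 0.001]
wrist_force: [0.1, -0.4, -0.0]
width: 0.291
grip_force: 39.7
time: 5.75
tool_pos: [0.4248, -0.3619, 0.1802]
tcp_rot: [-3.069, 0.666, 0.0]
wrist_force: [-0.4, 0.3, -0.3]
width: 0.302
grip_force: 39.7
5.75 [ 0.4248 -0.3619  0.1802] [-3.069  0.666  0.   ] [-0.4  0.3 -0.3] 0.3019745117520457 [-0.75  0.08  1.91  0.    1.15  1.25]
(array([ -2. ,   2.2, 119.7]), array([-0.03787619,  0.01219245,  0.01069931]))
```

View pics/t2.png

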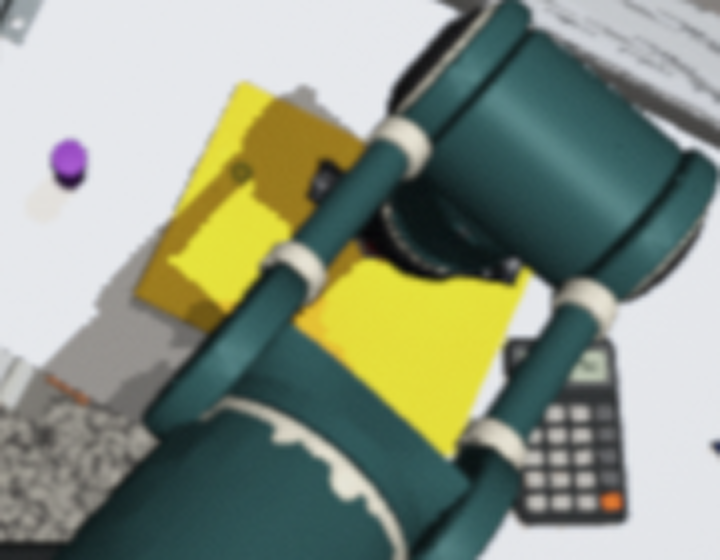

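The arm is above the middle of the notebook, clear of the calculator and the purple look-alike. I lower the stick here.

```bash
python3 -m inch '[-1,1,35,0,0,0,15, -1,1,40,0,0,0,15, 0,0,25,0,0,0,15, 0,0,8,0,0,0,15, 0,0,4,0,0,0,15, 0,0,2,0,0,0,15, 0,0,2,0,0,0,15, 0,0,1,0,0,0,15]'
python3 -m inch '[0,0,1,0,0,0,15, 0,0,1,0,0,0,15, 0,0,1,0,0,0,15, 0,0,0,0,0,0,15, 0,0,0,0,0,0,15, 0,0,0,0,0,0,15, 0,0,0,0,0,0,15, 0,0,0,0,0,0,15]'
```

```text
time: 6.6
tool_pos: [0.4224, -0.3648, 0.0647]
tcp_rot: [3.068, -0.668, 0.004]
wrist_force: [-0.9, 1.4, 10.7]
width: 0.298
grip_force: 40.3
time: 7.4
tool_pos: [0.4228, -0.3651, 0.0647]
tcp_rot: [3.068, -0.668, 0.005]
wrist_force: [-4.6, 5.8, 19.0]
width: 0.3
grip_force: 41.4
```

```bash
python3 -m inch '[0,0,-1,0,0,0,15, 0,0,-1,0,0,0,15, 0,0,-0.5,0,0,0,15, 0,0,0,0,0,0,15, 0,0,0,0,0,0,30, 0,0,0,0,0,0,40, 0,0,0,0,0,0,55, 0,0,0,0,0,0,60]'
python3 -m inch '[0,0,0,0,0,0,60, 0,0,0,0,0,0,60, 0,0,-10,0,0,0,60, 0,0,-30,0,0,0,60, 0,0,-45,0,0,0,60, 0,0,-45,0,0,0,60, -10,-40,-20,0,0,0,60, -10,-45,0,0,0,0,60]'
python3 -m inch '[-10,-45,0,0,0,0,0, -10,-45,0,0,0,0,0, -10,-45,0,0,0,0,0, -10,-45,0,0,0,0,0, -10,-45,0,0,0,0,0, 0,-45,0,0,0,0,0, 0,0,0,0,0,0,0, 0,0,0,0,0,0,0]'
python3 - <<'E'
from h import *
show()
im=viewer.read_camera("wrist");cv2.imwrite("pics/w3.png",im[:,:,::-1])
P=viewer.camera_params("wrist");np.save("K3.npy",P["K"]);np.save("T3.npy",P["world_to_cam"])
im=viewer.read_camera("top");cv2.imwrite("pics/t3.png",im[:,:,::-1])
im=viewer.read_camera("scene");cv2.imwrite("pics/s3.png",im[:,:,::-1])
a=cv2.resize(cv2.imread("pics/t3.png")[140:310,145:435],(800,469),interpolation=cv2.INTER_CUBIC)
cv2.imwrite("pics/c3.png",a)
E
```

```text
time: 8.2
tool_pos: [0.4212, -0.3639, 0.0625]
tcp_rot: [-3.069, 0.668, 0.001]
wrist_force: [0.2, 0.1, 0.4]
width: 0.698
grip_force: 0.0
time: 9.0
tool_pos: [0.4412, -0.2805, 0.219]
tcp_rot: [3.065, -0.672, 0.015]
wrist_force: [1.1, -0.2, 0.6]
width: 0.702
grip_force: 0.0
time: 9.8
tool_pos: [0.5055, -0.0111, 0.2134]
tcp_rot: [3.07, -0.663, 0.001]
wrist_force: [0.4, -0.4, -0.2]
width: -0.002
grip_force: 0.0
9.8 [ 0.5055 -0.0111  0.2134] [ 3.07e+00 -6.63e-01  1.00e-03] [ 0.4 -0.4 -0.2] -0.0024076900753261196 [-0.07 -0.05  1.98 -0.    1.21  1.93]
```

View pics/c3.png

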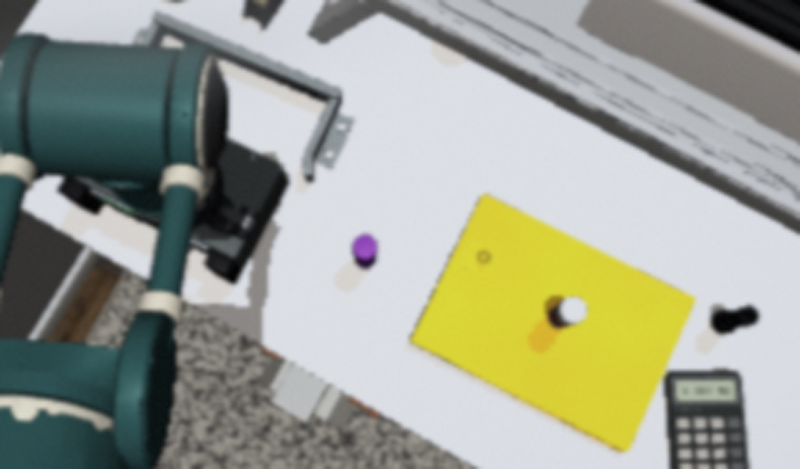

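View pics/w3.png

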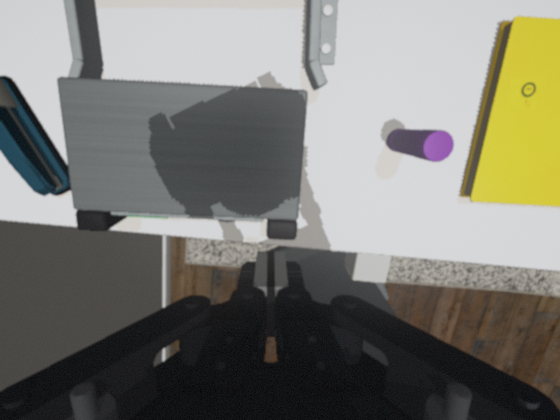

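The glue stick stands upright on the notebook, near its middle (crop 570,312). The wrist view shows the safe's top corners at (62,79), (306,91), (300,220) and (72,212). Its posts' front edges are at about (94,230) and (282,238), and its nose is at the flares.

Run:
```python
from h import *
P=dict(K=np.load("K3.npy"),world_to_cam=np.load("T3.npy"))
f=lambda u,v,z:px2w("w",u,v,z,P)[:2]
g={}
for n,u,v,z in [("BL",62,79,.09),("BR",306,91,.09),("FR",299,220,.09),("FL",73,213,.09),("pL0",77,212,.088),("pL1",112,213,.088),("pR0",267,220,.088),("pR1",297,222,.088),("pLfrontbot",94,230,.03),("pRfrontbot",282,238,.03)]:
    g[n]=f(u,v,z);print(n,g[n].round(4))
d=g["BL"]-g["BR"];print("yaw",np.degrees(np.arctan2(-d[0],d[1])),np.linalg.norm(d))
d=g["FL"]-g["FR"];print("yaw",np.degrees(np.arctan2(-d[0],d[1])),np.linalg.norm(d))
# bracket from first wrist image
P1=dict(K=np.load("Pw1.npy")[0],world_to_cam=np.load("Tw1.npy"))
for n,u,v,z in [("stopOL",100,114,.045),("stopOR",311,115,.045),("BLtop",108,222,.09),("BRtop",298,222,.09),("railRin",300,125,.04),("railRend",300,185,.04)]:
    print(n,px2w("w",u,v,z,P1)[:2].round(4))
```

```text
BL [0.6659 0.0968]
BR [ 0.5778 -0.0755]
FR [ 0.4806 -0.0281]
FL [0.5697 0.1521]
pL0 [0.5691 0.1498]
pL1 [0.5553 0.1218]
pR0 [ 0.4919 -0.0018]
pR1 [ 0.479  -0.0257]
pLfrontbot [0.544  0.1853]
pRfrontbot [ 0.4494 -0.    ]
yaw -27.0849669487296 0.19345529694582195
yaw -26.30609906388297 0.20110359555066748
stopOL [0.766  0.0706]
stopOR [ 0.6726 -0.1336]
BLtop [0.6628 0.1   ]
BRtop [ 0.5831 -0.0767]
railRin [ 0.6678 -0.1193]
railRend [ 0.6066 -0.0936]
```

```bash
cat >> h.py <<'E'
O=np.array([.7084,-.0265]);YB=np.radians(-24.6);EX=np.array([np.cos(YB),np.sin(YB)]);EY=np.array([-EX[1],EX[0]])
def bc(p): d=np.asarray(p)[:2]-O; return (np.array([d@EX,d@EY])*1000).round(1)
def st():
    s=sensors.read_state();w=s["wrist_force"][:2];r=R.from_rotvec(s["tcp_rot"])
    e=(R.from_rotvec([np.pi*np.cos(YB/2),np.pi*np.sin(YB/2),0]).inv()*r).as_rotvec(degrees=True).round(2)
    print("t",round(s["time"],2),"bracket",bc(s["tool_pos"]),"z",round(s["tool_pos"][2]*1000,1),"Fx,Fy,Fz",round(w@EX,1),round(w@EY,1),s["wrist_force"][2].round(1),"err",e)
E
python3 - <<'E'
from h import *
st();print("L",bc([.544,.146]),"R",bc([.467,-.008]),bc([.564,.04]))
E
```

```text
t 9.95 bracket [-190.6  -72.4] z 213.0 Fx,Fy,Fz -0.1 -0.2 0.0 err [-0.02  0.01  0.02]
L [-221.3   88.4] R [-227.2  -83.7] [-159.     0.4]
```

```bash
python3 -m inch '[-32,6,0,0,0,0,0, -34,6,0,0,0,0,0, 0,0,30,0,0,0,0, 0,0,40,0,0,0,0, 0,0,45,0,0,0,0, 0,0,40,0,0,0,0, 0,0,23,0,0,0,0, 0,0,0,0,0,0,0]' 60
python3 -c "from h import *;st()"
python3 -m inch '[2,0,0,0,0,0,0, 2,0,0,0,0,0,0, 2,0,0,0,0,0,0, 2,0,0,0,0,0,0, 2,0,0,0,0,0,0, 2,0,0,0,0,0,0, 2,0,0,0,0,0,0, 1,0,0,0,0,0,0]'
python3 -c "from h import *;st()"
```

```text
time: 10.75
tool_pos: [0.4361, 0.0034, 0.0314]
tcp_rot: [3.067, -0.672, -0.013]
wrist_force: [-0.7, -0.4, -0.1]
width: 0.001
grip_force: 0.0
t 10.75 bracket [-260.   -86.2] z 31.4 Fx,Fy,Fz -0.5 -0.6 -0.1 err [-0.19 -0.44  0.1 ]
time: 11.55
tool_pos: [0.4541, -0.0018, 0.0348]
tcp_rot: [-3.07, 0.668, -0.0]
wrist_force: [0.7, 0.4, 0.1]
width: -0.001
grip_force: 0.0
t 11.55 bracket [-241.5  -83.4] z 34.8 Fx,Fy,Fz 0.5 0.7 0.1 err [ 0.    0.   -0.05]
```

```bash
python3 -m inch '[1,0,0,0,0,0,0, 1,0,0,0,0,0,0, 1,0,0,0,0,0,0, 1,0,0,0,0,0,0, 1,0,0,0,0,0,0, 1,0,0,0,0,0,0, 1,0,0,0,0,0,0, 1,0,0,0,0,0,0]'
python3 -c "from h import *;st()"
```

```text
time: 12.35
tool_pos: [0.458, -0.0047, 0.0336]
tcp_rot: [3.069, -0.668, -0.01]
wrist_force: [-7.3, 0.7, 2.1]
width: -0.001
grip_force: 0.0
t 12.35 bracket [-236.7  -84.4] z 33.6 Fx,Fy,Fz -6.9 -2.4 2.1 err [-0.12 -0.35 -0.03]
```

```bash
for i in 1; do python3 -m inch '[1,0,0,0,0,0,0, 1,0,0,0,0,0,0, 1,0,0,0,0,0,0, 1,0,0,0,0,0,0, 1,0,0,0,0,0,0, 1,0,0,0,0,0,0, 1,0,0,0,0,0,0, 1,0,0,0,0,0,0]' | grep force;done
python3 -c "from h import *;st()"
```

```text
wrist_force: [-7.4, -0.1, 0.8]
grip_force: 0.0
t 13.15 bracket [-229.5  -84.9] z 33.2 Fx,Fy,Fz -6.7 -3.2 0.8 err [-0.17 -0.43 -0.06]
```

```bash
python3 -m inch '[-22,0,0,0,0,0,0, 0,-43,0,0,0,0,0, 0,-43,0,0,0,0,0, 0,-43,0,0,0,0,0, 0,-43,0,0,0,0,0, 0,-2,0,0,0,0,0, 4,0,0,0,0,0,0, 3,0,0,0,0,0,0]' | grep xx
python3 -c "from h import *;st()"
python3 -m inch '[2,0,0,0,0,0,0, 1.5,0,0,0,0,0,0, 1.5,0,0,0,0,0,0, 1.5,0,0,0,0,0,0, 1.5,0,0,0,0,0,0, 1.5,0,0,0,0,0,0, 1.5,0,0,0,0,0,0, 1.5,0,0,0,0,0,0]' |grep xx
python3 -c "from h import *;st()"
```

```text
t 13.95 bracket [-240.8   89.7] z 34.4 Fx,Fy,Fz -0.1 -0.4 -0.1 err [-0.06 -0.03 -0.06]
t 14.75 bracket [-230.5   90.5] z 34.3 Fx,Fy,Fz -7.5 3.6 2.6 err [-0.04 -0.24 -0.02]
```

```bash
python3 -m inch '[1.5,0,0,0,0,0,0, 1.5,0,0,0,0,0,0, 1.5,0,0,0,0,0,0, 1.5,0,0,0,0,0,0, 1.5,0,0,0,0,0,0, 1.5,0,0,0,0,0,0, 1.5,0,0,0,0,0,0, 1.5,0,0,0,0,0,0]' |grep xx
python3 -c "from h import *;st()"
python3 -m inch '[-22,0,0,0,0,0,0, 0,43,0,0,0,0,0, 0,43,0,0,0,0,0, 0,43,0,0,0,0,0, 0,45,0,0,0,0,0, 0,2,0,0,0,0,0, 4,0,0,0,0,0,0, 3,0,0,0,0,0,0]' | grep xx
python3 -c "from h import *;st()"
python3 -m inch '[2,0,0,0,0,0,0, 1.5,0,0,0,0,0,0, 1.5,0,0,0,0,0,0, 1.5,0,0,0,0,0,0, 1.5,0,0,0,0,0,0, 1.5,0,0,0,0,0,0, 1.5,0,0,0,0,0,0, 1.5,0,0,0,0,0,0]' |grep xx
python3 -c "from h import *;st()"
```

```text
t 15.55 bracket [-218.8   90.8] z 34.0 Fx,Fy,Fz -6.7 3.8 0.4 err [-0.03 -0.26 -0.03]
t 16.35 bracket [-230.   -84.6] z 35.2 Fx,Fy,Fz 0.6 -0.3 0.3 err [ 0.05  0.09 -0.04]
t 17.15 bracket [-221.6  -85.2] z 33.4 Fx,Fy,Fz -6.6 -1.7 1.0 err [-0.12 -0.35 -0.15]
```

```bash
python3 -m inch '[1.7,0,0,0,0,0,0, 1.7,0,0,0,0,0,0, 1.7,0,0,0,0,0,0, 1.7,0,0,0,0,0,0, 1.7,0,0,0,0,0,0, 1.7,0,0,0,0,0,0, 1.7,0,0,0,0,0,0, 0,0,0,0,0,0,0]' |grep xx
python3 -c "from h import *;st()"
python3 -m inch '[-24,0,0,0,0,0,0, 0,-43,0,0,0,0,0, 0,-43,0,0,0,0,0, 0,-43,0,0,0,0,0, 0,-45,0,0,0,0,0, 0,0,0,0,0,0,0, 2,0,0,0,0,0,0, 2,0,0,0,0,0,0]' | grep xx
python3 -c "from h import *;st()"
python3 -m inch '[2,0,0,0,0,0,0, 2,0,0,0,0,0,0, 2,0,0,0,0,0,0, 2,0,0,0,0,0,0, 1.7,0,0,0,0,0,0, 1.7,0,0,0,0,0,0, 1.7,0,0,0,0,0,0, 1.7,0,0,0,0,0,0]' |grep xx
python3 -c "from h import *;st()"
python3 -m inch '[1.7,0,0,0,0,0,0, 1.7,0,0,0,0,0,0, 1.7,0,0,0,0,0,0, 1.7,0,0,0,0,0,0, 1.7,0,0,0,0,0,0, 1,0,0,0,0,0,0, 0,0,0,0,0,0,0, -2,0,0,0,0,0,0]' |grep xx
python3 -c "from h import *;st()"
```

```text
t 17.95 bracket [-209.9  -85.4] z 33.1 Fx,Fy,Fz -5.0 -1.6 -1.0 err [-0.14 -0.38 -0.17]
t 18.75 bracket [-227.4   88.4] z 34.2 Fx,Fy,Fz 0.0 -0.5 0.1 err [-0.06 -0.05 -0.11]
t 19.55 bracket [-214.2   88. ] z 34.1 Fx,Fy,Fz -7.0 1.6 1.3 err [-0.06 -0.24 -0.  ]
t 20.35 bracket [-205.    88.3] z 34.4 Fx,Fy,Fz -0.3 0.3 0.4 err [-0.02 -0.05 -0.03]
```

```bash
python3 -m inch '[-18,0,0,0,0,0,0, 0,43,0,0,0,0,0, 0,43,0,0,0,0,0, 0,43,0,0,0,0,0, 0,44,0,0,0,0,0, 0,0,0,0,0,0,0, 3,0,0,0,0,0,0, 3,0,0,0,0,0,0]' | grep xx
python3 -c "from h import *;st()"
python3 -m inch '[2,0,0,0,0,0,0, 2,0,0,0,0,0,0, 2,0,0,0,0,0,0, 2,0,0,0,0,0,0, 2,0,0,0,0,0,0, 2,0,0,0,0,0,0, 2,0,0,0,0,0,0, 1.7,0,0,0,0,0,0]' |grep xx
python3 -c "from h import *;st()"
python3 -m inch '[1.7,0,0,0,0,0,0, 1.7,0,0,0,0,0,0, 1.7,0,0,0,0,0,0, 0,0,0,0,0,0,0, -10,0,0,0,0,0,0, -8,0,0,0,0,0,0, 0,-43,0,0,0,0,0, 0,-43,0,0,0,0,0]' |grep xx
python3 -m inch '[0,-43,0,0,0,0,0, 0,-45,0,0,0,0,0, 0,0,0,0,0,0,0, 3,0,0,0,0,0,0, 2,0,0,0,0,0,0, 2,0,0,0,0,0,0, 2,0,0,0,0,0,0, 2,0,0,0,0,0,0]' |grep xx
python3 -c "from h import *;st()"
```

```text
t 21.15 bracket [-215.3  -83.7] z 35.3 Fx,Fy,Fz -0.4 -0.5 0.7 err [ 0.05  0.1  -0.04]
t 21.95 bracket [-204.4  -85.3] z 33.3 Fx,Fy,Fz -8.3 -1.8 1.7 err [-0.15 -0.43 -0.07]
t 23.55 bracket [-204.6   88.3] z 34.3 Fx,Fy,Fz -8.3 1.7 3.1 err [-0.06 -0.24  0.07]
```

```bash
python3 -m inch '[2,0,0,0,0,0,0, 2,0,0,0,0,0,0, 2,0,0,0,0,0,0, 2,0,0,0,0,0,0, 2,0,0,0,0,0,0, 2,0,0,0,0,0,0, 2,0,0,0,0,0,0, 0,0,0,0,0,0,0]' |grep xx
python3 -c "from h import *;st()"
python3 -m inch '[-18,0,0,0,0,0,0, 0,43,0,0,0,0,0, 0,43,0,0,0,0,0, 0,43,0,0,0,0,0, 0,44,0,0,0,0,0, 0,0,0,0,0,0,0, 2,0,0,0,0,0,0, 2,0,0,0,0,0,0]' | grep xx
python3 -c "from h import *;st()"
python3 -m inch '[2,0,0,0,0,0,0, 2,0,0,0,0,0,0, 2,0,0,0,0,0,0, 2,0,0,0,0,0,0, 2,0,0,0,0,0,0, 2,0,0,0,0,0,0, 2,0,0,0,0,0,0, 2,0,0,0,0,0,0]' |grep xx
python3 -c "from h import *;st()"
```

```text
t 24.35 bracket [-190.7   88.8] z 34.0 Fx,Fy,Fz -4.6 1.7 0.3 err [-0.04 -0.24  0.05]
t 25.15 bracket [-201.9  -82.9] z 35.2 Fx,Fy,Fz 0.7 0.2 0.7 err [ 0.04  0.07 -0.01]
t 25.95 bracket [-190.4  -83.7] z 33.1 Fx,Fy,Fz -8.2 -1.5 0.4 err [-0.15 -0.44 -0.13]
```

```bash
python3 -m inch '[2,0,0,0,0,0,0, 2,0,0,0,0,0,0, 2,0,0,0,0,0,0, 2,0,0,0,0,0,0, 0,0,0,0,0,0,0, -12,0,0,0,0,0,0, -8,0,0,0,0,0,0, 0,-43,0,0,0,0,0]' |grep force
python3 -m inch '[0,-43,0,0,0,0,0, 0,-43,0,0,0,0,0, 0,-43,0,0,0,0,0, 0,0,0,0,0,0,0, 3,0,0,0,0,0,0, 2,0,0,0,0,0,0, 2,0,0,0,0,0,0, 2,0,0,0,0,0,0]' |grep xx
python3 -c "from h import *;st()"
python3 -m inch '[2,0,0,0,0,0,0, 2,0,0,0,0,0,0, 2,0,0,0,0,0,0, 2,0,0,0,0,0,0, 2,0,0,0,0,0,0, 2,0,0,0,0,0,0, 2,0,0,0,0,0,0, 0,0,0,0,0,0,0]' |grep xx
python3 -c "from h import *;st()"
```

```text
wrist_force: [0.0, 0.5, 0.5]
grip_force: 0.0
t 27.55 bracket [-191.3   87.2] z 34.4 Fx,Fy,Fz -7.4 1.3 3.1 err [-0.06 -0.22  0.07]
t 28.35 bracket [-177.8   87.5] z 33.9 Fx,Fy,Fz -5.9 1.8 -0.4 err [-0.05 -0.25  0.07]
```

```bash
python3 -m inch '[-20,0,0,0,0,0,0, 0,43,0,0,0,0,0, 0,43,0,0,0,0,0, 0,43,0,0,0,0,0, 0,43,0,0,0,0,0, 0,0,0,0,0,0,0, 3,0,0,0,0,0,0, 3,0,0,0,0,0,0]' | grep xx
python3 -c "from h import *;st()"
python3 -m inch '[2,0,0,0,0,0,0, 2,0,0,0,0,0,0, 2,0,0,0,0,0,0, 2,0,0,0,0,0,0, 2,0,0,0,0,0,0, 2,0,0,0,0,0,0, 2,0,0,0,0,0,0, 2,0,0,0,0,0,0]' |grep xx
python3 -c "from h import *;st()"
python3 -m inch '[2,0,0,0,0,0,0, 2,0,0,0,0,0,0, 2,0,0,0,0,0,0, 1,0,0,0,0,0,0, 0,0,0,0,0,0,0, -12,0,0,0,0,0,0, -8,0,0,0,0,0,0, 0,-43,0,0,0,0,0]' |grep force
python3 -m inch '[0,-43,0,0,0,0,0, 0,-43,0,0,0,0,0, 0,-43,0,0,0,0,0, 0,0,0,0,0,0,0, 3,0,0,0,0,0,0, 2,0,0,0,0,0,0, 2,0,0,0,0,0,0, 2,0,0,0,0,0,0]' |grep xx
python3 -c "from h import *;st()"
```

```text
t 29.15 bracket [-188.8  -83.1] z 35.1 Fx,Fy,Fz -0.1 -0.1 0.8 err [0.04 0.06 0.  ]
t 29.95 bracket [-177.4  -84.3] z 33.2 Fx,Fy,Fz -7.9 -2.9 2.9 err [-0.15 -0.44 -0.07]
wrist_force: [1.2, -1.2, -0.1]
grip_force: 0.0
t 31.55 bracket [-178.4   87.3] z 34.6 Fx,Fy,Fz -6.6 0.4 0.8 err [-0.04 -0.12  0.06]
```

```bash
python3 -m inch '[2,0,0,0,0,0,0, 2,0,0,0,0,0,0, 2,0,0,0,0,0,0, 2,0,0,0,0,0,0, 2,0,0,0,0,0,0, 2,0,0,0,0,0,0, 2,0,0,0,0,0,0, 0,0,0,0,0,0,0]' |grep xx
python3 -c "from h import *;st()"
python3 -m inch '[-20,0,0,0,0,0,0, 0,43,0,0,0,0,0, 0,43,0,0,0,0,0, 0,43,0,0,0,0,0, 0,43,0,0,0,0,0, 0,0,0,0,0,0,0, 3,0,0,0,0,0,0, 3,0,0,0,0,0,0]' | grep xx
python3 -c "from h import *;st()"
python3 -m inch '[2,0,0,0,0,0,0, 2,0,0,0,0,0,0, 2,0,0,0,0,0,0, 2,0,0,0,0,0,0, 2,0,0,0,0,0,0, 2,0,0,0,0,0,0, 2,0,0,0,0,0,0, 2,0,0,0,0,0,0]' |grep xx
python3 -c "from h import *;st()"
```

```text
t 32.35 bracket [-165.7   87.8] z 33.9 Fx,Fy,Fz -5.0 2.6 -0.1 err [-0.04 -0.24  0.05]
t 33.15 bracket [-176.8  -82.9] z 35.2 Fx,Fy,Fz 0.0 -1.2 0.4 err [ 0.04  0.07 -0.01]
t 33.95 bracket [-165.4  -84.3] z 33.3 Fx,Fy,Fz -8.5 -2.9 2.5 err [-0.14 -0.44 -0.06]
```

```bash
python3 -m inch '[2,0,0,0,0,0,0, 2,0,0,0,0,0,0, 2,0,0,0,0,0,0, 1,0,0,0,0,0,0, 0,0,0,0,0,0,0, -12,0,0,0,0,0,0, -8,0,0,0,0,0,0, 0,-43,0,0,0,0,0]' |grep force
python3 -m inch '[0,-43,0,0,0,0,0, 0,-43,0,0,0,0,0, 0,-43,0,0,0,0,0, 0,0,0,0,0,0,0, 3,0,0,0,0,0,0, 2,0,0,0,0,0,0, 2,0,0,0,0,0,0, 2,0,0,0,0,0,0]' |grep xx
python3 -c "from h import *;st()"
python3 -m inch '[2,0,0,0,0,0,0, 2,0,0,0,0,0,0, 2,0,0,0,0,0,0, 2,0,0,0,0,0,0, 2,0,0,0,0,0,0, 2,0,0,0,0,0,0, 2,0,0,0,0,0,0, 0,0,0,0,0,0,0]' |grep xx
python3 -c "from h import *;st()"
python3 -m inch '[-20,0,0,0,0,0,0, 0,43,0,0,0,0,0, 0,43,0,0,0,0,0, 0,43,0,0,0,0,0, 0,43,0,0,0,0,0, 0,0,0,0,0,0,0, 3,0,0,0,0,0,0, 3,0,0,0,0,0,0]' | grep xx
python3 -c "from h import *;st()"
python3 -m inch '[2,0,0,0,0,0,0, 2,0,0,0,0,0,0, 2,0,0,0,0,0,0, 2,0,0,0,0,0,0, 2,0,0,0,0,0,0, 2,0,0,0,0,0,0, 2,0,0,0,0,0,0, 0,0,0,0,0,0,0]' |grep xx
python3 -c "from h import *;st()"
```

```text
wrist_force: [0.9, -0.3, 0.1]
grip_force: 0.0
t 35.55 bracket [-166.3   87.3] z 34.6 Fx,Fy,Fz -6.3 -0.1 2.4 err [-0.03 -0.11  0.06]
t 36.35 bracket [-153.8   87.8] z 33.9 Fx,Fy,Fz -4.8 2.2 0.3 err [-0.04 -0.25  0.05]
t 37.15 bracket [-164.8  -82.9] z 35.2 Fx,Fy,Fz -0.2 0.6 -0.7 err [ 0.04  0.07 -0.01]
t 37.95 bracket [-154.6  -84.1] z 33.4 Fx,Fy,Fz -5.6 -3.0 1.6 err [-0.11 -0.36 -0.06]
```

```bash
python3 -m inch '[1.5,0,0,0,0,0,0, 1.5,0,0,0,0,0,0, 1.5,0,0,0,0,0,0, 1.5,0,0,0,0,0,0, 0,0,0,0,0,0,0, -12,0,0,0,0,0,0, -8,0,0,0,0,0,0, 0,-43,0,0,0,0,0]' |grep force
python3 -m inch '[0,-43,0,0,0,0,0, 0,-43,0,0,0,0,0, 0,-43,0,0,0,0,0, 0,0,0,0,0,0,0, 3,0,0,0,0,0,0, 3,0,0,0,0,0,0, 2,0,0,0,0,0,0, 2,0,0,0,0,0,0]' |grep xx
python3 -c "from h import *;st()"
python3 -m inch '[1.5,0,0,0,0,0,0, 1.5,0,0,0,0,0,0, 1.5,0,0,0,0,0,0, 1.5,0,0,0,0,0,0, 1,0,0,0,0,0,0, 1,0,0,0,0,0,0, 1,0,0,0,0,0,0, 0,0,0,0,0,0,0]' |grep xx
python3 -c "from h import *;st()"
```

```text
wrist_force: [0.0, -0.5, -0.3]
grip_force: 0.0
t 39.55 bracket [-155.5   87.4] z 34.7 Fx,Fy,Fz -0.4 0.7 0.8 err [-0.02 -0.02  0.05]
t 40.35 bracket [-149.    88.5] z 34.1 Fx,Fy,Fz -7.0 3.6 2.5 err [-0.03 -0.24 -0.  ]
```

```bash
python3 -m inch '[1,0,0,0,0,0,0, 1,0,0,0,0,0,0, 1,0,0,0,0,0,0, 1,0,0,0,0,0,0, 0,0,0,0,0,0,0, -18,0,0,0,0,0,0, 0,43,0,0,0,0,0, 0,43,0,0,0,0,0]' |grep xx
python3 -m inch '[0,43,0,0,0,0,0, 0,43,0,0,0,0,0, 0,0,0,0,0,0,0, 3,0,0,0,0,0,0, 2,0,0,0,0,0,0, 2,0,0,0,0,0,0, 1.5,0,0,0,0,0,0, 1.5,0,0,0,0,0,0]' |grep xx
python3 -c "from h import *;st()"
python3 -m inch '[1.5,0,0,0,0,0,0, 1.5,0,0,0,0,0,0, 1.5,0,0,0,0,0,0, 1.5,0,0,0,0,0,0, 1,0,0,0,0,0,0, 1,0,0,0,0,0,0, 1,0,0,0,0,0,0, 0,0,0,0,0,0,0]' |grep xx
python3 -c "from h import *;st()"
```

```text
t 41.95 bracket [-150.5  -82.5] z 34.7 Fx,Fy,Fz -0.5 -0.3 0.4 err [ 0.    0.   -0.12]
t 42.75 bracket [-145.2  -84.4] z 33.4 Fx,Fy,Fz -6.9 -1.5 2.8 err [-0.13 -0.41 -0.05]
```

```bash
python3 -m inch '[1,0,0,0,0,0,0, 1,0,0,0,0,0,0, 1,0,0,0,0,0,0, 1,0,0,0,0,0,0, 0,0,0,0,0,0,0, 0,0,0,0,0,0,0, 0,0,0,0,0,0,0, 0,0,0,0,0,0,0]' |grep xx
python3 -c "from h import *;st()"
```

```text
t 43.55 bracket [-141.6  -84.7] z 33.0 Fx,Fy,Fz -6.9 -3.8 1.7 err [-0.16 -0.45 -0.06]
```

```bash
python3 -m inch '[-18,0,0,0,0,0,0, 0,-43,0,0,0,0,0, 0,-43,0,0,0,0,0, 0,-43,0,0,0,0,0, 0,-43,0,0,0,0,0, 0,0,0,0,0,0,0, 3,0,0,0,0,0,0, 3,0,0,0,0,0,0]' |grep xx
python3 -m inch '[1.5,0,0,0,0,0,0, 1.5,0,0,0,0,0,0, 1.5,0,0,0,0,0,0, 1.5,0,0,0,0,0,0, 1.5,0,0,0,0,0,0, 1,0,0,0,0,0,0, 1,0,0,0,0,0,0, 0,0,0,0,0,0,0]' |grep xx
python3 -c "from h import *;st()"
python3 -m inch '[1,0,0,0,0,0,0, 1,0,0,0,0,0,0, 1,0,0,0,0,0,0, 0.5,0,0,0,0,0,0, 0.5,0,0,0,0,0,0, 0.5,0,0,0,0,0,0, 0,0,0,0,0,0,0, 0,0,0,0,0,0,0]' |grep xx
python3 -c "from h import *;st()"
```

```text
t 45.15 bracket [-142.3   88.5] z 34.3 Fx,Fy,Fz -6.6 1.5 2.3 err [-0.02 -0.22 -0.01]
t 45.95 bracket [-140.8   88.2] z 33.9 Fx,Fy,Fz -13.7 1.5 5.9 err [-0.1  -0.53  0.01]
```

```bash
python3 -m inch '[0.5,0,0,0,0,0,0, 0.5,0,0,0,0,0,0, 0,0,0,0,0,0,0, -20,0,0,0,0,0,0, 0,43,0,0,0,0,0, 0,43,0,0,0,0,0, 0,43,0,0,0,0,0, 0,43,0,0,0,0,0]' |grep xx
python3 -m inch '[0,0,0,0,0,0,0, 3,0,0,0,0,0,0, 3,0,0,0,0,0,0, 2,0,0,0,0,0,0, 2,0,0,0,0,0,0, 1.5,0,0,0,0,0,0, 1.5,0,0,0,0,0,0, 1.5,0,0,0,0,0,0]' |grep xx
python3 -c "from h import *;st()"
python3 -m inch '[1,0,0,0,0,0,0, 1,0,0,0,0,0,0, 1,0,0,0,0,0,0, 1,0,0,0,0,0,0, 0.5,0,0,0,0,0,0, 0.5,0,0,0,0,0,0, 0,0,0,0,0,0,0, 0,0,0,0,0,0,0]' |grep xx
python3 -c "from h import *;st()"
```

```text
t 47.55 bracket [-141.7  -83.2] z 34.3 Fx,Fy,Fz -5.6 0.6 1.8 err [-0.03 -0.2  -0.06]
t 48.35 bracket [-140.9  -84.1] z 33.0 Fx,Fy,Fz -12.1 0.3 4.9 err [-0.12 -0.64 -0.04]
```

```bash
python3 -m inch '[0.5,0,0,0,0,0,0, 0.5,0,0,0,0,0,0, 0.5,0,0,0,0,0,0, 0.5,0,0,0,0,0,0, 0,0,0,0,0,0,0, 0,0,0,0,0,0,0, 0,0,0,0,0,0,0, 0,0,0,0,0,0,0]' |grep xx
python3 -c "from h import *;st()"
python3 -m inch '[-20,0,0,0,0,0,0, 0,-43,0,0,0,0,0, 0,-43,0,0,0,0,0, 0,-43,0,0,0,0,0, 0,-43,0,0,0,0,0, 0,0,0,0,0,0,0, 4,0,0,0,0,0,0, 4,0,0,0,0,0,0]' |grep xx
python3 -m inch '[1.5,0,0,0,0,0,0, 1.5,0,0,0,0,0,0, 1.5,0,0,0,0,0,0, 1.5,0,0,0,0,0,0, 1.5,0,0,0,0,0,0, 1,0,0,0,0,0,0, 1,0,0,0,0,0,0, 0.5,0,0,0,0,0,0]' |grep xx
python3 -c "from h import *;st()"
```

```text
t 49.15 bracket [-141.   -84.3] z 32.3 Fx,Fy,Fz -17.2 0.2 8.1 err [-0.16 -0.88 -0.03]
t 50.75 bracket [-140.8   87.5] z 33.6 Fx,Fy,Fz -16.5 0.1 8.4 err [-0.18 -0.61  0.01]
```

```bash
python3 -m inch '[-3,0,0,0,0,0,0, -12,0,0,0,0,0,0, -10,10,0,0,0,0,0, 0,10,-40,0,0,0,0, 0,20,-45,0,0,0,0, 0,20,-45,0,0,0,0, 20,20,-45,0,0,0,0, 30,20,0,0,0,0,0]' | grep xx
python3 -m inch '[40,0,0,0,0,0,0, 30,0,0,0,0,0,0, 0,0,0,0,0,0,0, 0,0,0,0,0,0,0, 0,0,0,0,0,0,0, 0,0,0,0,0,0,0, 0,0,0,0,0,0,0, 0,0,0,0,0,0,0]' | grep xx
python3 - <<'E'
from h import *
st()
P=viewer.camera_params("wrist")
im=viewer.read_camera("wrist");cv2.imwrite("pics/w5.png",im[:,:,::-1])
for n,b in [("noseL",(0,86)),("noseR",(0,-86))]:
    p=O+EX*b[0]/1e3+EY*b[1]/1e3; print(n,w2px("w",[*p,.09],P).round(1))
E
```

```text
t 52.35 bracket [-42.   -9.9] z 207.4 Fx,Fy,Fz 0.2 -0.1 -0.5 err [ 0.    0.01 -0.08]
noseL [155.4 155.2]
noseR [363.8 155.7]
```

View pics/w5.png

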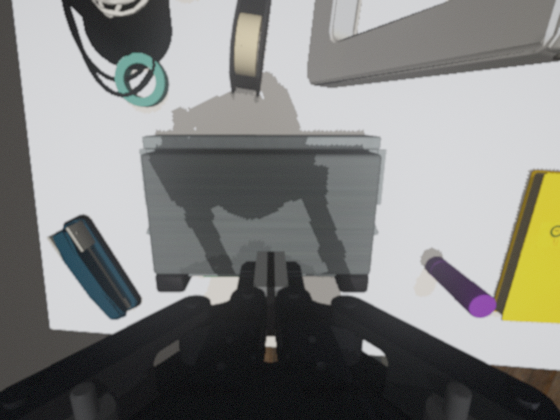

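The safe's leading edge lies level along row 153 (I predicted 155), flush against the stop, with both posts at the same row. The stapler is undisturbed. I'm handing the job in.

```bash
python3 -c "
from workcell import job;print(job.finish_job())"
```

```text
the job is handed in; nothing more can be done
None
```

I stood the glue stick upright near the middle of the yellow notebook, then pushed the safe home square against the back stop (both posts ended level, with at most about 17 N read on either), and handed the job in at about 52 s; no verdict came back.

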